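Unstop the measuring cell

ROBOT

A 7-joint arm with a two-finger parallel gripper is mounted at the origin on the work surface; the furniture and walls round the work are solid. World frame = base frame: x ahead of the robot, y to its left, z up, the work surface at z = 0. Lengths are in m, angles in degrees, forces in N, time in s.
With the tool pointing down it reaches from about 0.425 to 0.875 m from the base axis. Payload 4.7 kg.
Tool frame: the origin (TCP) lies on the centre line of the jaws, within the pads' length; the fingertips stand 11 mm ahead of it and the grasp point (between the pads) lies 8 mm behind it (finger_overhang is the x of the fingertips in the tool frame, in m); x points along the fingers, z is the direction in which the jaws open and shut, and the axes are right-handed (so a half turn about x gives the same grasp; the last joint's range is limited). The gripper opens to 87 mm and grips with 3 to 60 N. Pads are 19 mm wide; open, the fingers measure 117 mm over their backs; the gripper's body (75 mm by 190 mm) begins 51 mm behind the grasp point.
Start: joints at [68.36, 18.392, -4.016, 83.108, 1.295, 78.541, -3.26], TCP at [0.248, -0.601, 0.234] pointing down, gripper open.
Joint ranges: [-163.93, 163.93], [-17.29, 119.83], [-79.2, 71.16], [3.27, 140.29], [-89.18, 269.18], [5.43, 117.66], [-154.24, 154.24]. Speed limits (degrees/s): [147.25, 147.25, 180, 180, 180, 180, 180].

INTERFACE

Orientations are given as [roll, pitch, yaw] about the fixed x, y, z axes, in that order (R = Rz(yaw) Ry(pitch) Rx(roll)).
In Python, from cell import get_obs, read_camera, sign_off, cut_out, finger_overhang gives the robot as it stands.
- The arm moves only by the tool servo_tool, never from a script. Its argument "rows" is one flat list of numbers, 5 for each row, row after row: the shift along the world's x, y, z in mm, then the turn about the world's z in degrees, then the closure, from 0 (fully open) to 1 (shut). A call has 1 to 10 rows; each row is the pose to reach, as a shift and turn from the pose commanded when the call began; what a row does not reach only later rows make up. A row lasts 1/12 s, in which the tool goes at most 41.7 mm and 7.16 degrees, less where a joint would pass 70% of its speed; a pose out of reach is approached as far as the arm can. A call with a gripper value outside its range is refused whole. The fingers move at their own pace and stop on an object; "force" is the grip in N (left out, the last holds). Time passes only in rows, so rows that repeat a pose let the fingers close. It gives the time, the measured TCP pose, the force and the opening at its end, in the units of the state.
- get_obs(): the state, without advancing time (a new reading comes with each control period).
- read_camera(name): name is "side" or "top"; returns a dict with "frame" (480x640x3 uint8, blue, green, red), "range_z" (480x640 float32, m along the optical axis (not along the pixel's ray), 0 where there is no reading), "intrinsics" (3x3 intrinsics, pixels), "cam_to_world" (4x4, takes a point from camera to world coordinates). Camera axes: x right, y down, z forward; pixel columns grow to the right and rows downward; lengths in m; the calibration is good to about 2 mm. A picture is of the moment at which its call begins.
- sign_off(): hands the job in, once; it reports no verdict.
Trained networks look in a picture, given as the dict that the camera call returned (one of the last four; its "shot" number tells which), for a name from the list of things; names that differ only in an ending like _2 or _b are one class to them, and where a whole thing is asked for, a point or a joint stands for the part that bears it (a point fixed in the world has none). Each returns a list of dicts, best first, with "score" (0 to 1); they miss things now and then, are a little off and sometimes report something else, mostly with a low value. They report only what shows in the picture. A call takes as long as a camera call. They do not tell look-alikes from the thing itself.
- cut_out(name, picture): "pixels" (480x640 bool, what is visible of it) and "extent" ([centre column, centre row, width, height] in pixels, round what is visible of it).
The state is a dict: "time_s": time; "qpos": joint angles; "joint_velocities": joint speeds; "effort": joint torques, N m; "tool_pos": TCP position; "tool_rot": TCP orientation; "force": force on the tool from outside, world axes, zero at the start; "wrist_torque": the same for the moment, N m; "grip_width": finger opening in m.
Only numpy, scipy, OpenCV 4.12 (cv2) and the standard library are available. Lean on these libraries where they do the work, as an engineer would, in place of code of your own. Each camera call takes 0.05 s, during which the arm holds its last target.

TASK

Take the tight orange stopper out of its measuring cell: hold it by the two flat faces of its handle and, while it is still in the mouth, rock it over to the left and then to the right (as seen from the robot) by about ten degrees each way, then draw it straight up and out. Put it down in the small steel tray and let go of it, and leave the blue stopper in its own cell.

Things in the scene. Friction and masses are not known exactly. Their poses are not given: they have to be found in the camera images.
- orange_stopper_centre (a point): orange press-fit stopper, 30 g, 74 mm long; this point is on its axis, 37 mm above its foot; its z runs up from foot to handle. Lower end: shank 22 mm square, up to 34 mm above the foot (lowest 4 mm only 14 mm square). Above it a flat ribbed handle, 40 mm high, 28 mm wide along x, 12 mm thick along y. Grip across its two flat faces (+y, -y), 45 to 65 mm above the foot
- orange_stopper_top (a point): middle of the top of the orange stopper's handle, 37 mm above its centre, same axes. To rock the stopper, turn it about its x axis, so that this end leans towards +y (left, within 20 degrees), then -y (right)
- cell_a_mouth (a point): centre of the mouth of the orange stopper's cell, at the top of a fixed black block 60 mm along x, 76 along y, 45 high, with an aluminium top and a green window in its -x side; z up; at the start the stopper's axes are parallel to these. The stopper stands upright, 27 mm deep in it, its centre 10 mm above this point
- cell_a: the same cell; origin on the worktop under its centre, same axes. In the mouth, 3 to 25 mm down, two sprung rubber cheeks (+y and -y sides) squeeze the shank with about 10 N each: a straight pull takes 12 to 20 N. They give up to 7 mm: rock about a point 13 mm below the mouth. Along x there is 1.5 mm of play a side
- tray_in (a point): the centre of the inner floor of the small square steel tray, 105 x 105 mm outside, 14 mm high, wall and floor 3 mm thick, open on top, fixed to the worktop; z up
- blue_stopper_centre (a point): the centre of a stopper of the same shape and size, but blue, in a second cell just like the first: to be left where it is
Things that resemble listed ones, but are neither listed nor needed, are in the scene too. Of the things that look like the part that bears orange_stopper_centre, the larger one is meant.

How it is judged:
By the outcome, as a careful person would: the job done as asked, in the order asked, and still so for the second after the job is handed in, with the robot touching nothing.
It also fails if it takes over 35 s, if anything falls off the work surface, if the arm or the gripper's body presses on something with over 40 N, if the wrist force passes 120 N, or if a joint passes its speed limit or range.

## Working session

There is one attempt and no reset: what is moved stays moved. The work goes in short steps, Python scripts to look and compute and a tool call to move; the robot and the scene stay as the last step left them, time stands still between calls to the robot, and variables do not carry over. Pictures are saved under pics/ and viewed, and the job is handed in when it is done.

Besides the shell and the picture viewer there is one more tool, called after ">>>" as name(argument=value, ...) on one line, values as JSON. servo_tool: Moves the arm, as the interface text tells. Its arguments: {"type":"object","properties":{"rows":{"type":"array"},"force":{"type":"number"}},"required":["rows"]}

```bash
ls; mkdir -p pics; python3 - <<'E'
from cell import *
import cv2
print(get_obs()); print(finger_overhang)
for n in("top","side"):
    p=read_camera(n); cv2.imwrite(f"pics/{n}0.png",p["frame"]); print(n,p["intrinsics"],p["cam_to_world"].round(3))
E
```

```text
pics
{'time_s': 0.0, 'qpos': array([68.36225046, 18.43921623, -4.01487756, 83.17474111,  1.29324561,
       78.54143497, -3.25844588]), 'joint_velocities': array([ 0.14375342,  0.03143807, -0.00489645,  0.11889539,  0.04708746,
        0.05744651,  0.05433381]), 'effort': array([ 5.32804133e-04, -4.91294146e+01, -4.03608782e-01, -3.12535894e+01,
       -6.38024951e-02,  4.36877995e-02,  1.96994220e-04]), 'tool_pos': array([ 0.24792611, -0.60027917,  0.23246104]), 'tool_rot': array([-177.77819078,   89.88966833,  114.66988823]), 'force': array([-0.03491873,  0.52551322,  0.93288219]), 'wrist_torque': array([ 0.03811855,  0.00259739, -0.01350452]), 'grip_width': 0.0869131342708813}
0.011
top [[590.1470567    0.         326.81160848]
 [  0.         590.1470567  234.42260071]
 [  0.           0.           1.        ]] [[ 0.    -0.999  0.049  0.452]
 [-1.    -0.     0.001  0.017]
 [-0.001 -0.049 -0.999  0.992]
 [ 0.     0.     0.     1.   ]]
side [[605.33704237   0.         328.73906185]
 [  0.         605.33704237 225.91380288]
 [  0.           0.           1.        ]] [[ 0.998  0.039 -0.041  0.536]
 [ 0.055 -0.537  0.842 -0.835]
 [ 0.011 -0.843 -0.538  0.607]
 [ 0.     0.     0.     1.   ]]
```

View pics/top0.png

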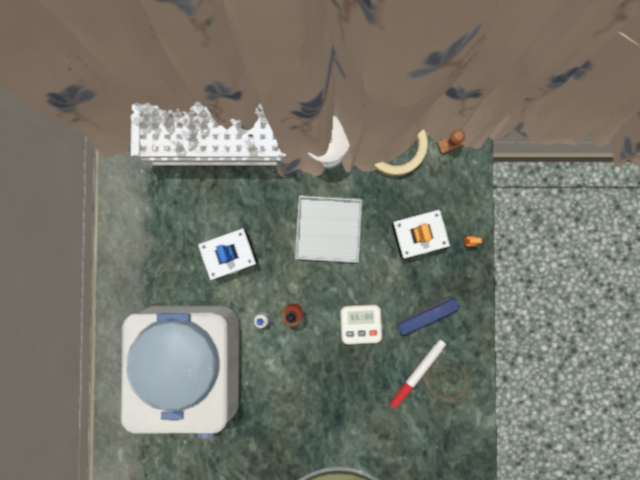

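View pics/side0.png

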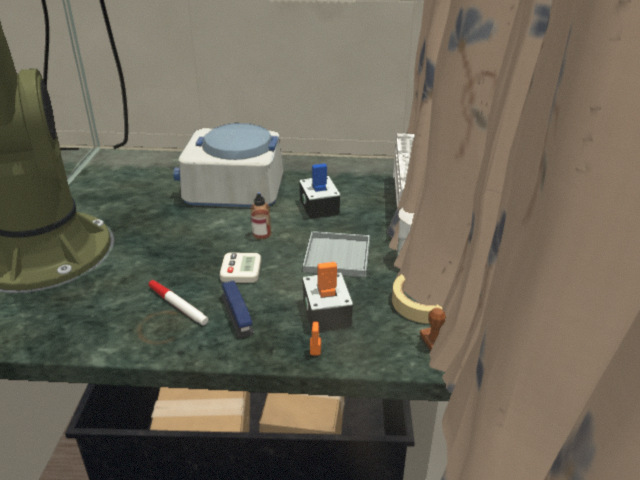

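The orange candidates in the top view are the stopper in the cell at (422,233) and a smaller loose one at (473,241). The larger one in the cell fits the description. I'll confirm this in a crop and measure.

```bash
cat > h.py <<'E'
from cell import *
import cv2, numpy as np
def pts(p):
    z=p["range_z"]; K=p["intrinsics"]; v,u=np.mgrid[0:480,0:640]
    c=np.stack([(u-K[0,2])/K[0,0]*z,(v-K[1,2])/K[1,1]*z,z,np.ones_like(z)],-1)
    w=(c@p["cam_to_world"].T)[...,:3]; w[z<=0]=np.nan; return w
E
python3 - <<'E'
from h import *
np.set_printoptions(precision=4,suppress=True)
ims=[]
for n in("top","side"):
    p=read_camera(n); w=pts(p)
    for t in("orange_stopper_centre","cell_a","tray_in","blue_stopper_centre"):
        for d in cut_out(t,p)[:4]:
            m=d["pixels"]; q=w[m]; q=q[~np.isnan(q[:,0])]
            print(n,t,round(d["score"],2),np.round(d["extent"]),len(q),np.median(q,0),np.percentile(q,2,0),np.percentile(q,98,0))
            if t!="blue_stopper_centre" :
                zt=np.percentile(q[:,2],95)
                if t=="tray_in": k=q
                elif t=="cell_a": k=q[abs(q[:,2]-.045)<.006]
                else: k=q[q[:,2]>zt-.008]
                if len(k)>20:
                    r=cv2.minAreaRect((k[:,:2]*1000).astype(np.float32)); print("   rect",r, "z",np.median(k[:,2]))
    # curtain
    c=w[...,:]; ok=(c[...,2]>.05)&(c[...,0]>.5)&(c[...,1]>-.45)&(c[...,1]<.15)
    for zlo in np.arange(.05,.9,.1):
        s=ok&(c[...,2]>zlo)&(c[...,2]<zlo+.1)
        if s.sum()>30:
            q=c[s]; print("  z",round(zlo,2),s.sum(),"x pct",np.percentile(q[:,0],[0.5,5,50]),"y",np.percentile(q[:,1],[1,99]))
    u0,v0,u1,v1=(370,180,510,285) if n=="top" else (280,240,420,360)
    ims.append(cv2.resize(p["frame"][v0:v1,u0:u1],(560,int(560/140*(v1-v0))),interpolation=cv2.INTER_CUBIC)[:300 if n=="top" else 480])
cv2.imwrite("pics/crop1.png",cv2.resize(np.vstack(ims),(430,600)))
E
```

```text
top orange_stopper_centre 0.55 [423. 233.  19.  17.] 275 [ 0.4988 -0.1297  0.0881] [ 0.4859 -0.1403  0.0425] [ 0.512  -0.1222  0.0952]
   rect ((499.64019775390625, -133.77606201171875), (27.53009033203125, 12.373628616333008), 16.160045623779297) z 0.09202677837748141
top orange_stopper_centre 0.44 [473. 244.  16.   8.] 132 [ 0.4876 -0.2159  0.0432] [ 0.4819 -0.2334  0.0006] [ 0.4955 -0.2095  0.0527]
   rect ((488.318603515625, -218.33982849121094), (8.110466003417969, 18.167497634887695), 0.27377849817276) z 0.05094826276256986
top cell_a 0.82 [420. 234.  56.  53.] 1700 [ 0.4987 -0.1279  0.0452] [ 0.4653 -0.1715  0.001 ] [ 0.533  -0.0926  0.0496]
   rect ((499.6358337402344, -134.1736297607422), (60.03582763671875, 76.98511505126953), 15.059691429138184) z 0.045499492778197426
top cell_a 0.22 [326. 229.  61.  68.] 4079 [0.5108 0.0153 0.0039] [ 0.4589 -0.036  -0.0001] [0.5618 0.0665 0.0158]
top tray_in 0.78 [329. 230.  64.  70.] 3941 [0.5093 0.0153 0.0039] [ 0.4589 -0.0346  0.0001] [0.5599 0.0655 0.0157]
   rect ((508.9126281738281, 15.546100616455078), (106.55323028564453, 105.4388
[... 1346 characters left out ...]
4792373
side tray_in 0.61 [335. 253.  68.  46.] 2350 [0.5118 0.0232 0.005 ] [ 0.4567 -0.0387  0.0019] [0.5587 0.0695 0.0166]
   rect ((505.64068603515625, -21.358367919921875), (231.0703582763672, 108.56196594238281), 87.74337005615234) z 0.005007838455280411
side blue_stopper_centre 0.81 [318. 179.  14.  31.] 352 [0.4669 0.1737 0.0702] [0.4538 0.167  0.0458] [0.4798 0.1812 0.0936]
  z 0.05 8406 x pct [0.5017 0.6139 0.6627] y [-0.369   0.1284]
  z 0.15 7124 x pct [0.6245 0.6302 0.6741] y [-0.3558  0.0814]
  z 0.25 9316 x pct [0.6301 0.6347 0.6773] y [-0.3691  0.0791]
  z 0.35 12780 x pct [0.6325 0.6403 0.6813] y [-0.3818  0.0488]
  z 0.45 3426 x pct [0.6628 0.6816 0.6845] y [-0.3844 -0.1089]
```

View pics/crop1.png

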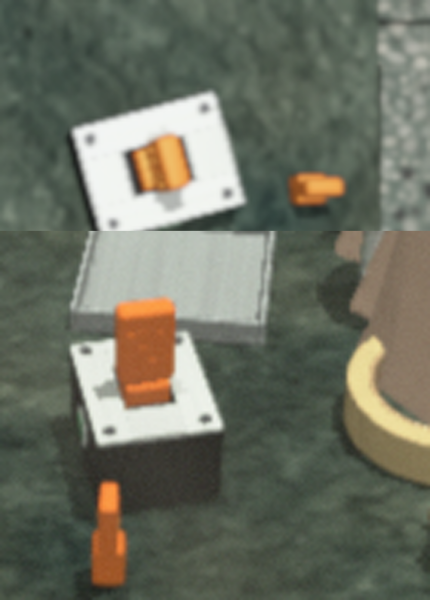

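The orange stopper is in the tilted cell, at crop (162,163). The smaller loose copy, about 55 mm tall, is at (315,187). The target is at about (0.4995, -0.134) with 15° yaw.

```bash
python3 - <<'E'
from h import *
from scipy.spatial.transform import Rotation as R
o=get_obs(); r=R.from_euler('xyz',o['tool_rot'],degrees=True).as_matrix(); print(r.round(3)); print("jaw az",np.degrees(np.arctan2(r[1,2],r[0,2])), o['tool_pos'],o['time_s'])
E
```

```text
[[-0.     0.924  0.382]
 [-0.     0.382 -0.924]
 [-1.    -0.     0.   ]]
jaw az -67.54904248113311 [ 0.24819448 -0.60077801  0.23359151] 0.6
```

>>> servo_tool(rows=[15,28,0,0,0,33,62,0,-1,0,51,96,0,-2,0,69,129,0,-3,0,87,162,0,-4,0,105,195,0,-5,0,123,229,0,-6,0,141,262,0,-7,0,159,295,0,-7.5,0,172,320,0,-7.5,0])

```text
time_s: 1.43
tool_pos: [0.4218, -0.2774, 0.234]
tool_rot: [76.5, 89.9, 1.6]
force: [-0.2, -0.6, 0.6]
grip_width: 0.0869
```

>>> servo_tool(rows=[16,29,0,0,0,32,59,0,0,0,48,90,0,0,0,63,118,0,0,0,73,137,-10,0,0,79,146,-30,0,0,79.5,147,-55,0,0,79.5,147,-75,0,0,79.5,147,-85,0,0,79.5,147,-85,0,0])

```text
time_s: 2.27
tool_pos: [0.498, -0.1335, 0.1463]
tool_rot: [-123.1, 89.7, 161.8]
force: [0.3, 0.8, 0.5]
grip_width: 0.0872
```

```bash
cat > look.py <<'E'
from h import *
import sys
from scipy.spatial.transform import Rotation as R
o=get_obs(); r=R.from_euler('xyz',o['tool_rot'],degrees=True).as_matrix()
np.set_printoptions(precision=4,suppress=True)
print("jaw az",np.degrees(np.arctan2(r[1,2],r[0,2])), "down",r[:,0], o['tool_pos'],o['force'],o['grip_width'],o['time_s'])
for n in("top","side"):
    p=read_camera(n); np.savez(f"{n}.npz",w=pts(p),f=p["frame"]); cv2.imwrite(f"pics/{n}_{sys.argv[1]}.png",p["frame"])
    f=p["frame"]
    if n=="top": c=f[150:300,330:530]
    else: c=f[200:350,230:430]
    cv2.imwrite(f"pics/c_{n}_{sys.argv[1]}.png",cv2.resize(c,(800,600),interpolation=cv2.INTER_CUBIC))
E
python3 look.py a
```

```text
jaw az -75.05492019692892 down [-0.0042  0.0014 -1.    ] [ 0.498  -0.1335  0.1463] [0.3016 0.806  0.4689] 0.08724288286908895 2.2667
```

View pics/c_side_a.png

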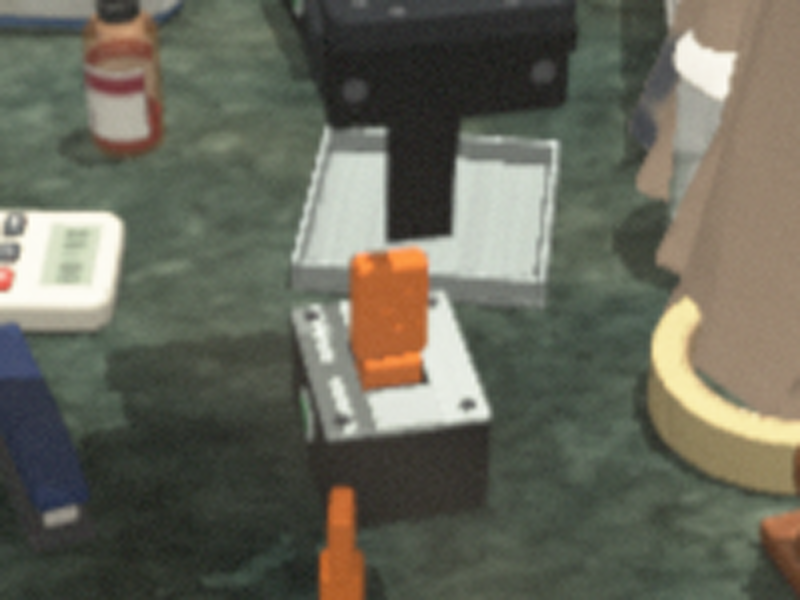

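View pics/top_a.png

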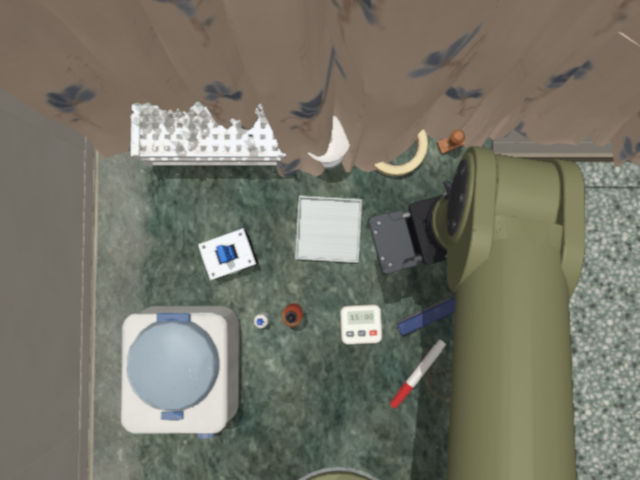

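```bash
python3 - <<'E'
from h import *
p=read_camera("side");T=np.linalg.inv(p["cam_to_world"]);K=p["intrinsics"]
c=np.array([.498,-.1335,.135]);j=np.array([np.cos(np.radians(-75)),np.sin(np.radians(-75)),0])
for s in(-.05,.05):
    q=K@(T@np.append(c+s*j,1))[:3];q=q[:2]/q[2];print(s,q,(q-[230,200])*4)
print(get_obs()['tool_pos'],get_obs()['time_s'])
E
```

```text
-0.05 [319.25765744 220.92636931] [357.03062978  83.70547724]
0.05 [333.69527784 260.19011596] [414.78111137 240.76046384]
[ 0.50051416 -0.13421126  0.14989206] 2.4167
```

>>> servo_tool(rows=[0,0,-20,0,0,0,0,-45,0,0.3,0,0,-65,0,0.5,0,0,-73,0,0.6,0,0,-74,0,0.7,0,0,-74,0,1,0,0,-74,0,1,0,0,-74,0,1,0,0,-74,0,1,0,0,-74,0,1], force=3)

```text
time_s: 3.25
tool_pos: [0.5002, -0.134, 0.0754]
tool_rot: [47.0, 89.9, -28.0]
force: [0.0, -0.4, 0.2]
grip_width: 0.0349
```

```bash
python3 look.py b
```

```text
jaw az -75.05813497586885 down [ 0.0014 -0.0007 -1.    ] [ 0.5002 -0.134   0.0754] [ 0.0364 -0.442   0.193 ] 0.0349267464919343 3.25
```

View pics/c_side_b.png

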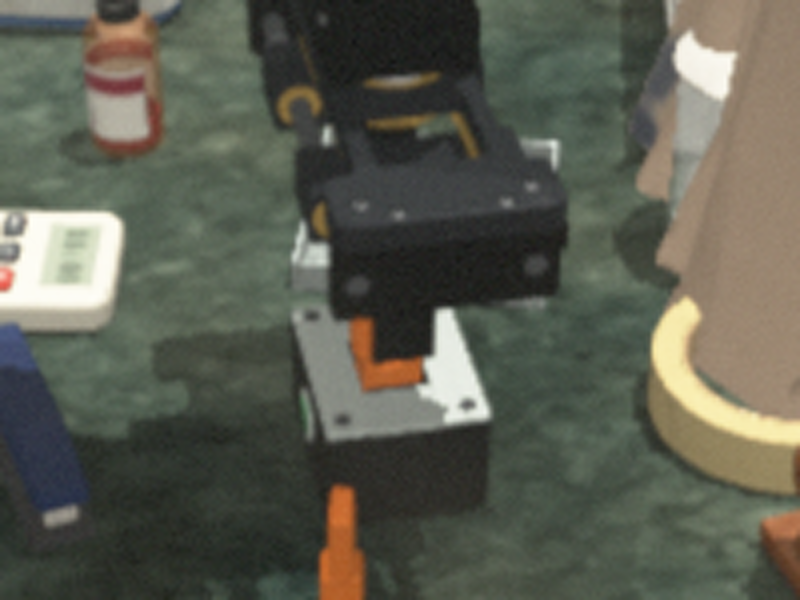

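>>> servo_tool(rows=[0,0,0,0,1,0,0,0,0,1,0,0,0,0,1,0,0,0,0,1,0,0,0,0,1], force=3)

```text
time_s: 3.77
tool_pos: [0.4996, -0.1334, 0.0747]
tool_rot: [-153.5, 90.0, 131.5]
force: [-1.0, 2.3, 1.2]
grip_width: 0.0118
```

```bash
python3 look.py c
```

```text
jaw az -75.03178113445715 down [-0.0003  0.0003 -1.    ] [ 0.4996 -0.1334  0.0747] [-0.9647  2.308   1.2175] 0.011828475386883714 3.7667
```

View pics/c_side_c.png

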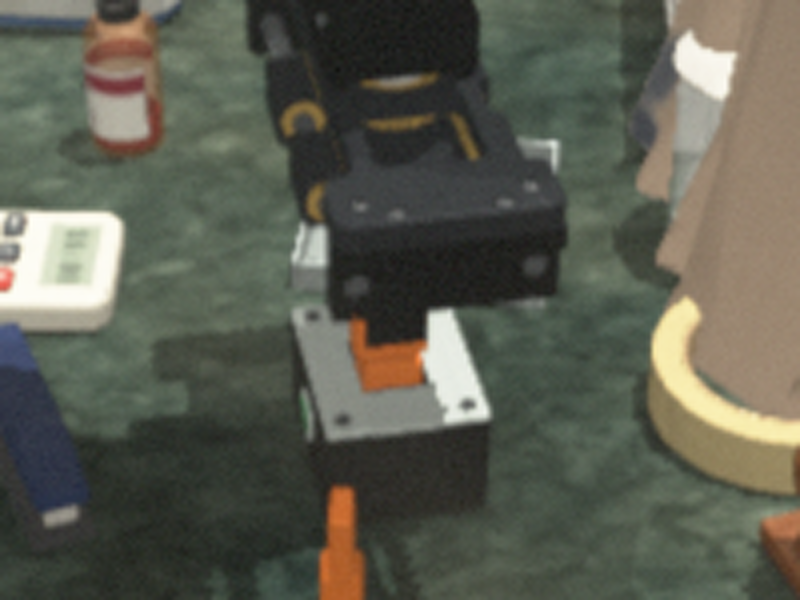

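View pics/c_top_c.png

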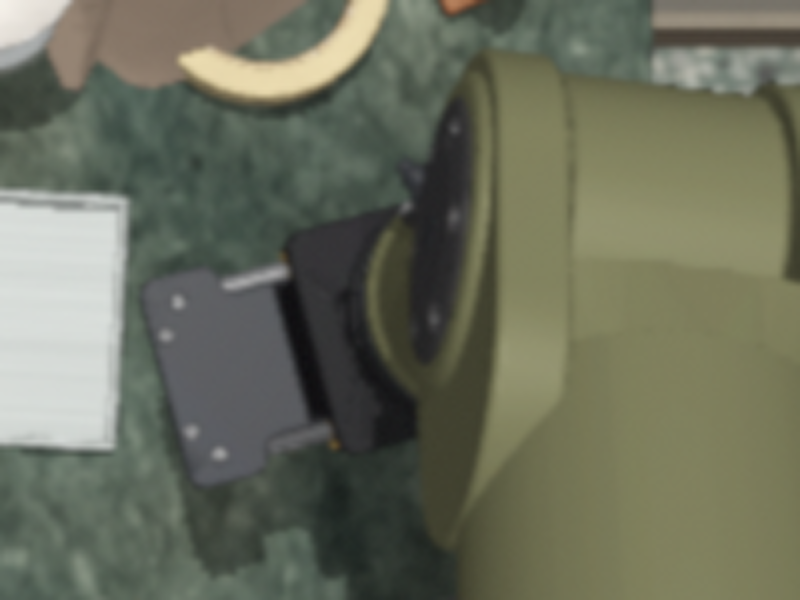

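>>> servo_tool(rows=[-0.3,1,0,0,1,-0.5,2,0,0,1,-0.8,3,0,0,1,-1,4,0,0,1,-1,4,0,0,1,-1,4,0,0,1], force=3)

```text
time_s: 4.37
tool_pos: [0.4989, -0.1309, 0.0747]
tool_rot: [14.3, 89.9, -60.8]
force: [1.0, -4.4, 0.7]
grip_width: 0.012
```

```bash
python3 look.py d
```

```text
jaw az -75.08528817631594 down [ 0.0008 -0.0014 -1.    ] [ 0.4989 -0.1309  0.0747] [ 0.9791 -4.3959  0.7097] 0.01195176748377415 4.3667
```

View pics/c_side_d.png

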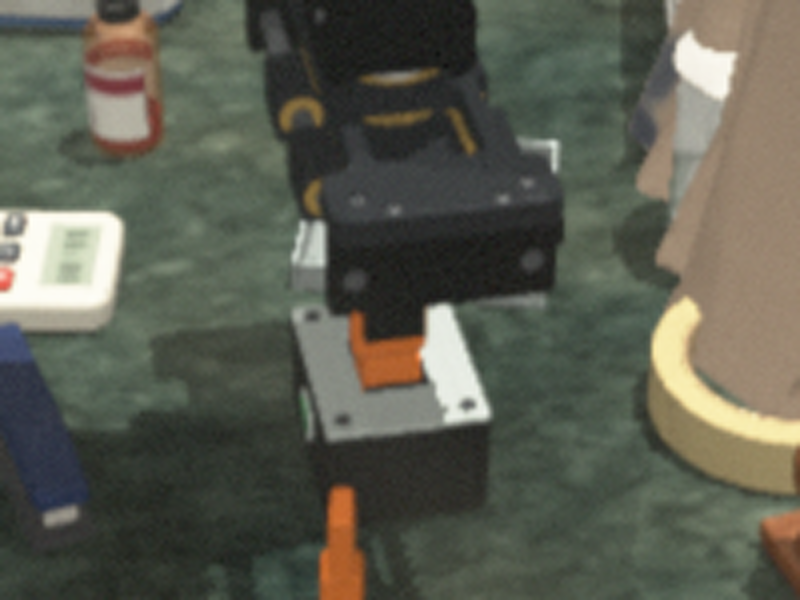

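>>> servo_tool(rows=[-0.3,1,0,0,1,-0.5,2,0,0,1,-0.8,3,0,0,1,-1,4,0,0,1,-1,4,0,0,1,-1,4,0,0,1], force=3)

```text
time_s: 4.97
tool_pos: [0.4979, -0.1272, 0.0747]
tool_rot: [8.7, 89.9, -66.4]
force: [1.8, -5.3, -1.2]
grip_width: 0.0183
```

```bash
python3 look.py e; python3 - <<'E'
from cell import *
print(get_obs())
E
```

```text
jaw az -75.09412192859907 down [ 0.0008 -0.0019 -1.    ] [ 0.4979 -0.1272  0.0747] [ 1.8332 -5.3259 -1.216 ] 0.018287645988376747 4.9667
{'time_s': 5.0667, 'qpos': array([ 36.56967658,  11.86482452, -27.54188307, 111.86928954,
         6.57662813,  57.67996964, -69.08399677]), 'joint_velocities': array([-0.04629844, -0.00252052,  0.05293001,  0.01184275, -0.03795613,
       -0.01654855,  0.03919219]), 'effort': array([-2.71993071e+00, -3.48735917e+01, -5.55002019e+00, -2.54185635e+01,
       -1.77743655e+00,  6.91792388e-01, -9.41054954e-03]), 'tool_pos': array([ 0.49795545, -0.12719503,  0.07476167]), 'tool_rot': array([ 10.58708432,  89.87925948, -64.50830892]), 'force': array([ 1.96494927, -6.27938223, -0.09129383]), 'wrist_torque': array([-1.31075169, -0.31935095, -0.03776791]), 'grip_width': 0.018214260109545154}
```

View pics/c_side_e.png

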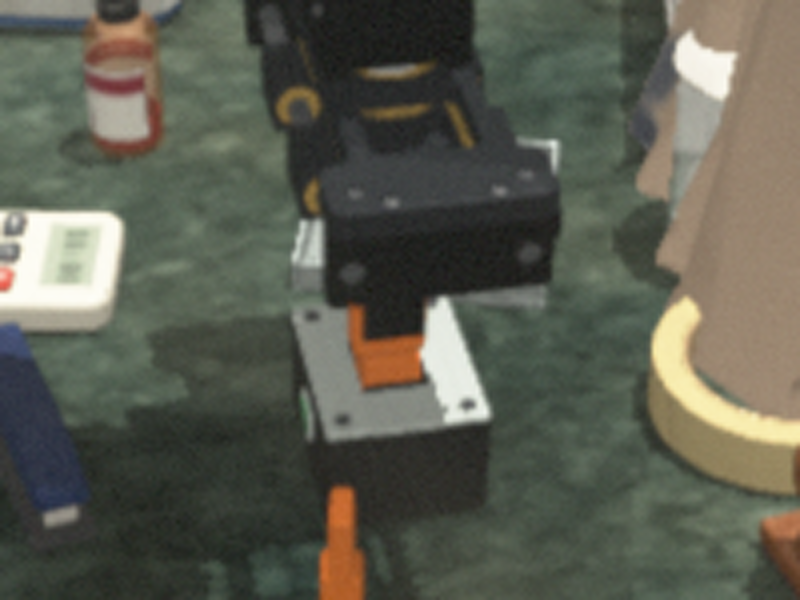

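>>> servo_tool(rows=[0,0,0,0,0.8,0,0,0,0,0.8,0,0,0,0,0.8,0,0,0,0,0.8], force=30)

```text
time_s: 5.4
tool_pos: [0.498, -0.1269, 0.0749]
tool_rot: [11.0, 89.9, -64.1]
force: [1.2, -4.4, 1.0]
grip_width: 0.0173
```

```bash
cat > tilt.py <<'E'
from h import *
np.set_printoptions(precision=2,suppress=True)
a=np.radians(15); o=get_obs(); M=np.array([.4995,-.134,.045])
ex=np.array([np.cos(a),np.sin(a),0]);ey=np.array([-np.sin(a),np.cos(a),0])
t=(o['tool_pos']-M)*1000; print("tcp cellframe",t@ex,t@ey,t[2],"F x,y,z",o['force']@ex,o['force']@ey,o['force'][2],"tq",o['wrist_torque'],"w",o['grip_width']*1000,o['time_s'])
P=[]
for k in range(3):
    p=read_camera("side"); w=pts(p); f=p["frame"]; hsv=cv2.cvtColor(f,cv2.COLOR_BGR2HSV)
    m=(hsv[...,0]>4)&(hsv[...,0]<18)&(hsv[...,1]>150)&(hsv[...,2]>60)
    q=(w[m]-M)*1000; q=np.c_[q@ex,q@ey,q[:,2]]; s=(abs(q[:,0])<22)&(abs(q[:,1])<35)&(q[:,2]>0)&(q[:,2]<70); P.append(q[s])
q=np.vstack(P)
for z in range(0,60,4):
    s=(q[:,2]>=z)&(q[:,2]<z+4)
    if s.sum()>3: print(z+2,s.sum(),"y med",np.median(q[s,1]),"x",np.percentile(q[s,0],[5,95]))
h=q[(q[:,2]>13)&(q[:,2]<44)&(q[:,1]<40)]
c=np.polyfit(h[:,2],h[:,1],1)
for i in range(5):
    r=abs(h[:,1]-np.polyval(c,h[:,2])); c=np.polyfit(h[r<2,2],h[r<2,1],1)
print("face tilt to +y deg",np.degrees(np.arctan(c[0])),"n",(r<2).sum())
E
python3 tilt.py; python3 look.py f
```

```text
tcp cellframe 0.3391337163521328 7.247934394448867 29.90693677761645 F x,y,z 0.031810301962912936 -4.607772383257416 0.9838695823680135 tq [-1.15 -0.22 -0.03] w 17.25611700381761 5.4
2 108 y med -6.666928409943808 x [-11.02   9.78]
6 135 y med -6.107896911073704 x [-11.02   8.26]
10 160 y med -2.279542117456816 x [-11.49   9.3 ]
14 68 y med -2.1408413308447547 x [-13.1   10.32]
18 16 y med -1.1319899627177241 x [-13.35 -10.36]
22 19 y med -1.8883835909594966 x [-13.27  -8.92]
26 21 y med -1.3912108817248579 x [-13.05 -11.23]
30 12 y med -6.119510012465187 x [-13.27 -11.25]
face tilt to +y deg 6.343571077188556 n 77
jaw az -75.0900569496822 down [ 0.0007 -0.0016 -1.    ] [ 0.4979 -0.1269  0.0749] [ 1.3001 -4.5269  0.9039] 0.017358182903720123 5.55
```

View pics/c_side_f.png

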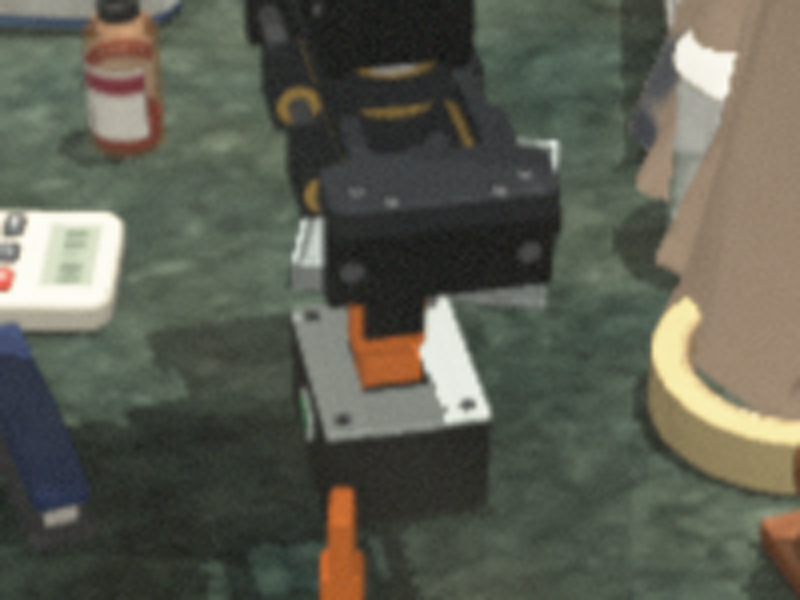

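>>> servo_tool(rows=[-0.4,1.5,0,0,0.8,-0.8,3,0,0,0.8,-0.8,3,0,0,0.8,-0.8,3,0,0,0.8], force=30)

```text
time_s: 5.98
tool_pos: [0.4976, -0.1252, 0.0755]
tool_rot: [14.0, 89.8, -61.2]
force: [1.5, -7.8, 1.9]
grip_width: 0.0174
```

```bash
python3 tilt.py; python3 look.py g
```

```text
tcp cellframe 0.4154090270600305 8.98332188966768 30.453434247556796 F x,y,z -0.5507787811566626 -7.972612628563239 1.8747918680775488 tq [-1.72 -0.2  -0.01] w 17.41285102501037 5.9833
2 108 y med -5.80625228849739 x [-10.97   9.27]
6 111 y med -5.329367982522399 x [-10.82   8.61]
10 177 y med -2.5730193636461864 x [-11.24   8.87]
14 97 y med -0.6535897915140583 x [-12.88  10.94]
18 17 y med -0.21688377519801097 x [-13.04 -10.28]
22 21 y med -0.16301081099669842 x [-12.97  -6.99]
26 23 y med -0.8158479658802247 x [-12.92 -10.94]
30 15 y med 0.22673006058012965 x [-12.84 -10.92]
34 4 y med -5.524642135511558 x [-11.37 -11.09]
face tilt to +y deg 5.370286110544544 n 98
jaw az -75.12697727392154 down [ 0.0019 -0.0034 -1.    ] [ 0.4976 -0.1252  0.0755] [ 0.5708 -6.6064  2.0487] 0.017520102867008065 6.1333
```

View pics/c_side_g.png

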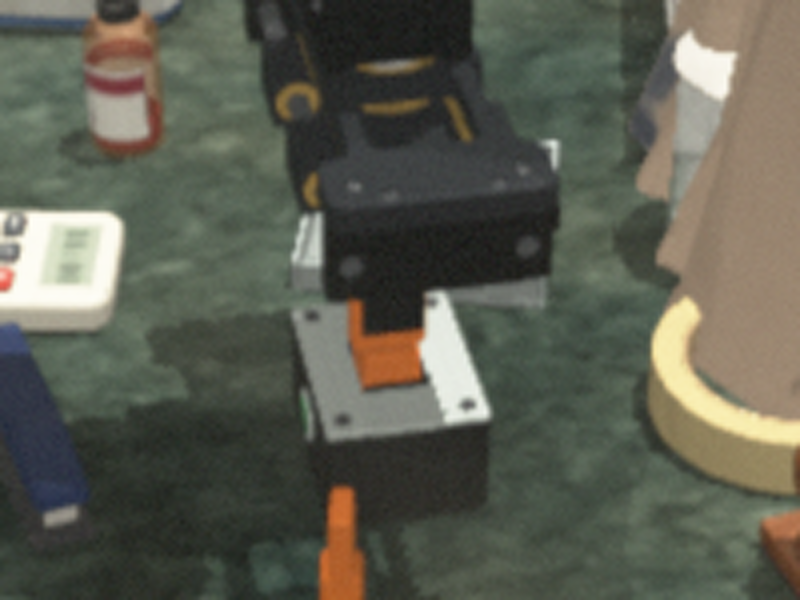

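```bash
python3 - <<'E'
import cv2,numpy as np
A=[cv2.imread(f"pics/side_{k}.png")[255:310,305:350] for k in "acdefg"]
cv2.imwrite("pics/cmp.png",np.vstack([np.hstack([cv2.resize(x,(265,300),interpolation=cv2.INTER_NEAREST) for x in A[i:i+3]]) for i in(0,3)]))
for k,x in zip("acdefg",A):
    p=x[:,17:24].astype(float).mean(1); print(k,[ (255+i,int(r[2])) for i,r in enumerate(p) if i>18 and i<48])
E
```

```text
a [(274, 178), (275, 179), (276, 179), (277, 184), (278, 181), (279, 177), (280, 178), (281, 178), (282, 179), (283, 176), (284, 177), (285, 177), (286, 177), (287, 177), (288, 175), (289, 202), (290, 235), (291, 232), (292, 201), (293, 180), (294, 175), (295, 173), (296, 150), (297, 166), (298, 206), (299, 221), (300, 221), (301, 216), (302, 210)]
c [(274, 36), (275, 33), (276, 35), (277, 34), (278, 36), (279, 36), (280, 35), (281, 38), (282, 38), (283, 39), (284, 39), (285, 53), (286, 113), (287, 160), (288, 173), (289, 168), (290, 169), (291, 178), (292, 179), (293, 176), (294, 174), (295, 173), (296, 159), (297, 135), (298, 128), (299, 133), (300, 134), (301, 132), (302, 133)]
d [(274, 34), (275, 35), (276, 34), (277, 35), (278, 36), (279, 35), (280, 37), (281, 36), (282, 36), (283, 37), (284, 58), (285, 124), (286, 164), (287, 172), (288, 169), (289, 171), (290, 179), (291, 179), (292, 176), (293, 176), (294, 173), (295, 151), (296, 104), (297, 96), (298, 122), (299, 133), (300, 134), (301, 133), (302, 133)]
e [(274, 34), (275, 35), (276, 34), (277, 36), (278, 36), (279, 36), (2
[... 245 characters left out ...]
01, 132), (302, 133)]
f [(274, 33), (275, 34), (276, 34), (277, 35), (278, 35), (279, 36), (280, 36), (281, 38), (282, 37), (283, 48), (284, 103), (285, 155), (286, 174), (287, 169), (288, 165), (289, 176), (290, 180), (291, 177), (292, 175), (293, 175), (294, 173), (295, 146), (296, 96), (297, 93), (298, 122), (299, 132), (300, 133), (301, 131), (302, 131)]
g [(274, 32), (275, 36), (276, 36), (277, 35), (278, 35), (279, 34), (280, 36), (281, 37), (282, 50), (283, 109), (284, 159), (285, 174), (286, 169), (287, 164), (288, 172), (289, 181), (290, 178), (291, 176), (292, 176), (293, 177), (294, 173), (295, 146), (296, 95), (297, 94), (298, 122), (299, 131), (300, 133), (301, 132), (302, 132)]
```

View pics/cmp.png

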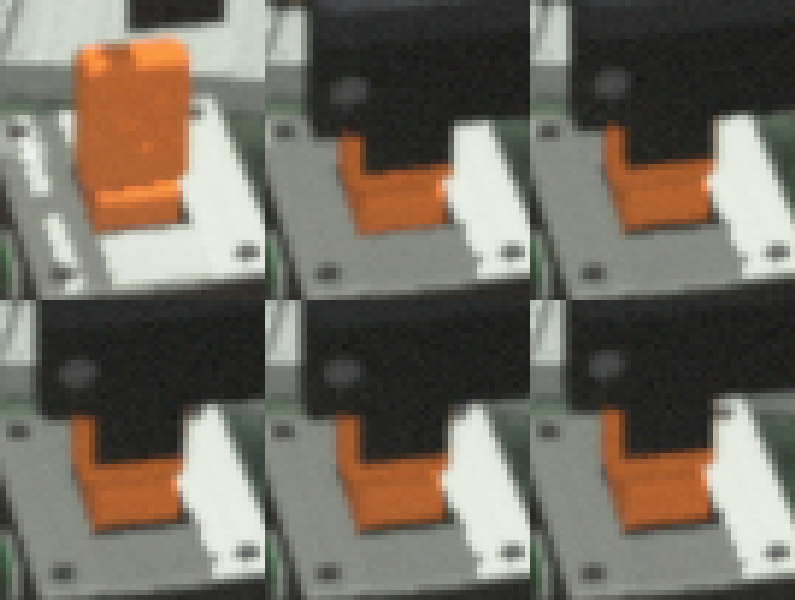

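```bash
cat > strip.py <<'E'
from h import *
import sys
np.set_printoptions(precision=2,suppress=True)
a=np.radians(15);M=np.array([.4995,-.134,.045]);ex=np.array([np.cos(a),np.sin(a),0]);ey=np.array([-np.sin(a),np.cos(a),0])
W=[]
for k in range(6):
    p=read_camera("side"); W.append(pts(p))
W=(np.nanmedian(W,0)-M)*1000; X=W@ex;Y=W@ey;Z=W[...,2]
for v in range(270,300):
    print(v," ".join(f"({Y[v,u]:5.1f},{Z[v,u]:4.1f})" for u in range(316,331,1)))
E
python3 strip.py
```

```text
270 (-77.4,98.6) (-74.3,96.1) (-78.1,98.8) (-77.1,97.9) (-77.7,98.2) (-77.4,97.7) (-77.6,97.7) (-77.2,97.3) (-77.6,97.4) (-78.3,97.7) (-77.8,97.1) (-77.2,96.5) (-76.9,96.1) (-77.9,96.6) (-78.0,96.5)
271 (-77.3,97.0) (-74.4,94.6) (-77.4,96.7) (-77.9,96.9) (-78.3,97.0) (-78.4,96.9) (-77.7,96.2) (-77.4,95.8) (-78.1,96.1) (-76.7,94.8) (-79.1,96.5) (-77.8,95.3) (-78.2,95.4) (-78.1,95.2) (-77.3,94.4)
272 (-77.9,95.9) (-74.1,92.7) (-77.6,95.3) (-77.6,95.1) (-78.0,95.2) (-77.5,94.7) (-78.3,95.1) (-77.5,94.2) (-78.0,94.4) (-76.9,93.4) (-77.7,93.8) (-77.6,93.6) (-77.9,93.6) (-78.2,93.6) (-78.5,93.7)
273 (-77.8,94.2) (-74.4,91.4) (-78.0,94.0) (-76.9,92.9) (-77.5,93.3) (-76.7,92.4) (-77.5,92.8) (-76.5,91.9) (-77.1,92.1) (-78.8,93.2) (-77.7,92.2) (-77.8,92.1) (-77.5,91.7) (-78.8,92.5) (-76.9,90.9)
274 (-77.2,92.2) (  3.4,29.8) (-78.0,92.4) (-77.4,91.8) (-78.6,92.5) (-77.0,91.1) (-76.5,90.5) ( -8.5,37.7) ( -9.1,38.0) ( -7.9,36.8) ( -9.4,37.8) ( -8.8,37.1) ( -9.1,37.1) ( -9.7,37.4) ( -8.4,36.2)
275 ( 38.0, 1.5) (  3.2,28.1) (  1.3,29.4) (  1.0,29.4) ( -6.5,35.1) ( -8.8,36.6) ( -8.3,36.0) ( -8.0,35.
[... 4169 characters left out ...]
( -9.1,-2.1) (-10.2,-1.5) (-10.4,-1.5) ( -9.8,-2.2) (-11.4,-1.1) (-10.6,-2.1) (-11.7,-1.3) (-11.8,-1.5)
297 (-13.3, 1.1) (-14.2, 1.7) (-14.7, 1.8) (-14.1, 1.1) (-14.6, 1.3) (-12.0,-1.1) (-12.2,-1.2) (-16.3, 2.0) (-15.6, 1.2) (-16.9, 2.0) (-16.6, 1.6) (-16.2, 1.0) (-15.7, 0.3) (-18.0, 2.0) (-18.1, 1.9)
298 (-15.2, 0.8) (-16.4, 1.6) (-17.1, 2.0) (-16.1, 0.9) (-17.2, 1.6) (-15.8, 0.2) (-17.4, 1.3) (-18.2, 1.7) (-17.6, 1.0) (-18.9, 1.8) (-18.1, 1.0) (-18.7, 1.2) (-18.9, 1.2) (-20.1, 2.0) (-19.7, 1.4)
299 (-17.3, 0.7) (-18.5, 1.5) (-18.1, 1.0) (-19.1, 1.6) (-19.0, 1.3) (-19.0, 1.0) (-19.6, 1.3) (-19.5, 0.9) (-20.3, 1.4) (-21.0, 1.7) (-21.4, 1.9) (-20.9, 1.3) (-20.2, 0.4) (-21.4, 1.1) (-22.2, 1.6)
```

>>> servo_tool(rows=[-0.4,1.5,0,0,0.8,-0.8,3,0,0,0.8,-1.2,4.5,0,0,0.8,-1.2,4.5,0,0,0.8,-1.2,4.5,0,0,0.8], force=30)

```text
time_s: 6.95
tool_pos: [0.497, -0.1219, 0.0764]
tool_rot: [17.6, 89.6, -57.6]
force: [0.1, -9.8, 5.4]
grip_width: 0.0174
```

```bash
cat > tilt2.py <<'E'
from h import *
np.set_printoptions(precision=2,suppress=True)
a=np.radians(15);M=np.array([.4995,-.134,.045]);ex=np.array([np.cos(a),np.sin(a),0]);ey=np.array([-np.sin(a),np.cos(a),0])
o=get_obs();t=(o['tool_pos']-M)*1000; print("tcp cellframe",np.array([t@ex,t@ey,t[2]]),"F",np.array([o['force']@ex,o['force']@ey,o['force'][2]]),"w",o['grip_width']*1000,o['time_s'])
W=[];F=[]
for k in range(4):
    p=read_camera("side"); W.append(pts(p)); F.append(p["frame"].astype(float))
W=(np.nanmean(W,0)-M)*1000; X=W@ex;Y=W@ey;Z=W[...,2]
hsv=cv2.cvtColor(np.mean(F,0).astype(np.uint8),cv2.COLOR_BGR2HSV)
m=((hsv[...,0]>4)&(hsv[...,0]<18)&(hsv[...,1]>150)&(hsv[...,2]>60)&(abs(X)<16)&(abs(Y)<30)&(Z>-5)&(Z<60))
for name,mm,lo,hi in(("handle",m&(abs(X)<12.5),13,50),("shank",m&(abs(X)<8),-1,6)):
    s=mm&(Z>lo)&(Z<hi); z=Z[s];y=Y[s]
    if len(z)<8: print(name,"few",len(z)); continue
    k=abs(y-np.median(y))<6; z,y=z[k],y[k]
    for i in range(6):
        c=np.polyfit(z,y,1); r=abs(y-np.polyval(c,z)); k=r<max(1.2,2*np.median(r)); z,y=z[k],y[k]
    print(name,"deg",np.degrees(np.arctan(c[0])),"y at z=3/20",np.polyval(c,3),np.polyval(c,20),len(z),"z",z.min(),z.max())
cv2.imwrite("pics/t_%d.png"%(o['time_s']*100),cv2.resize(p["frame"][235:315,290:370],(600,600),interpolation=cv2.INTER_CUBIC))
E
python3 tilt2.py; ls -t pics|head -1
```

```text
tcp cellframe [ 0.75 12.32 31.41] F [-2.4  -9.49  5.44] w 17.39925335448195 6.95
handle deg 5.759415435832552 y at z=3/20 1.058523361550784 2.773155338095642 45 z 13.187839851067404 31.374286891563894
shank deg 10.179400428410723 y at z=3/20 -4.409236708331286 -1.3567634004282194 34 z -0.684585886313635 5.885989495447955
t_695.png
```

>>> servo_tool(rows=[1,-4,0,0,0.8,1.6,-6,3,0,0.8,1.6,-6,7,0,0.8,1.6,-6,7,0,0.8,1.2,-4,7,0,0.8,0.6,-2,7,0,0.8,0,0,7,0,0.8,-0.3,1,7,0,0.8,-0.3,1,7,0,0.8,-0.3,1,7,0,0.8], force=30)

```text
time_s: 7.98
tool_pos: [0.496, -0.1193, 0.0824]
tool_rot: [12.8, 89.8, -62.3]
force: [0.2, -7.5, 3.9]
grip_width: 0.0179
```

```bash
python3 tilt2.py; ls -t pics|head -1; cp pics/$(ls -t pics|head -1) pics/l1.png
```

```text
tcp cellframe [ 0.45 15.05 37.42] F [-1.78 -7.28  3.87] w 17.889832751186756 7.9833
handle deg 10.54759161441861 y at z=3/20 1.2831838907360391 4.448555677599404 108 z 13.111402191766361 36.844628458279615
shank deg 14.126412256016476 y at z=3/20 -3.899356410199971 0.3790805204903247 47 z -0.7595846858924477 5.8601646806792225
t_798.png
```

View pics/l1.png

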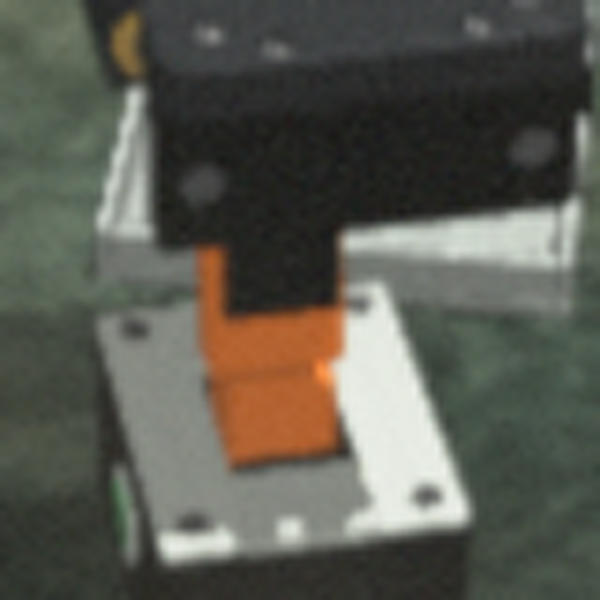

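>>> servo_tool(rows=[1,-4,0,0,0.8,2,-8,0,0,0.8,3,-12,0,0,0.8,4.2,-16,0,0,0.8,5.2,-20,0,0,0.8,6.2,-24,0,0,0.8,7.2,-27,0,0,0.8,7.8,-30,0,0,0.8,7.8,-30,0,0,0.8,7.8,-30,0,0,0.8], force=30)

```text
time_s: 9.02
tool_pos: [0.5031, -0.1439, 0.0819]
tool_rot: [-175.6, 89.7, 109.5]
force: [-1.9, 6.5, 6.9]
grip_width: 0.0177
```

```bash
python3 tilt2.py; ls -t pics|head -1; cp pics/$(ls -t pics|head -1) pics/r1.png
```

```text
tcp cellframe [  0.92 -10.53  36.87] F [-0.18  6.77  6.92] w 17.69877817172101 9.0167
handle deg -7.131449017818889 y at z=3/20 -9.905344862392411 -12.032283322945117 25 z 13.026429337866476 29.652219130876
shank deg -6.283009855618709 y at z=3/20 -14.616846459473301 -16.48856157931346 26 z 0.5791233770896381 5.764172227709266
t_901.png
```

View pics/r1.png

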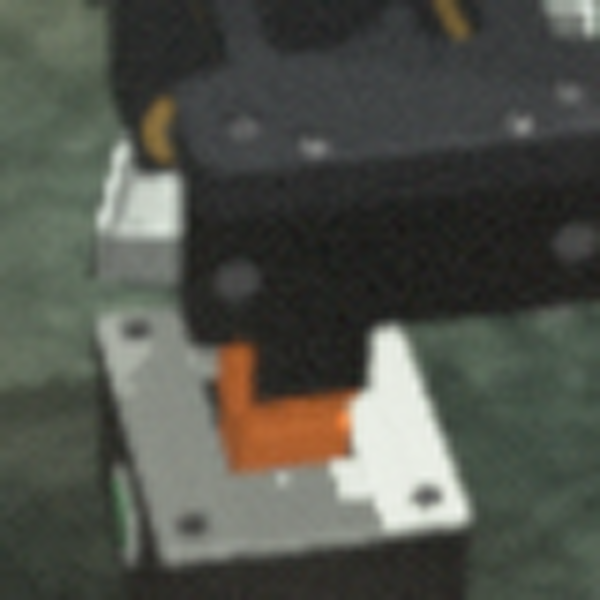

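>>> servo_tool(rows=[0.5,-2,0,0,0.8,1,-3.5,0,0,0.8,1.3,-5,0,0,0.8,1.3,-5,0,0,0.8,1.3,-5,0,0,0.8], force=30)

```text
time_s: 9.63
tool_pos: [0.5046, -0.1477, 0.0825]
tool_rot: [-178.0, 89.7, 107.1]
force: [-4.7, 9.8, 10.7]
grip_width: 0.0173
```

```bash
python3 tilt2.py; ls -t pics|head -1; cp pics/$(ls -t pics|head -1) pics/r2.png
```

```text
tcp cellframe [  1.35 -14.54  37.54] F [-1.99 10.64 10.66] w 17.30715755048088 9.6333
handle deg -15.775316365159503 y at z=3/20 -10.495167571953417 -15.297773430440229 21 z 13.352758490963943 32.143559208598546
shank deg -24.411068742409643 y at z=3/20 -15.919251630147203 -23.634753934005587 18 z 1.6034007495942943 5.9309786800339905
t_963.png
```

View pics/r2.png

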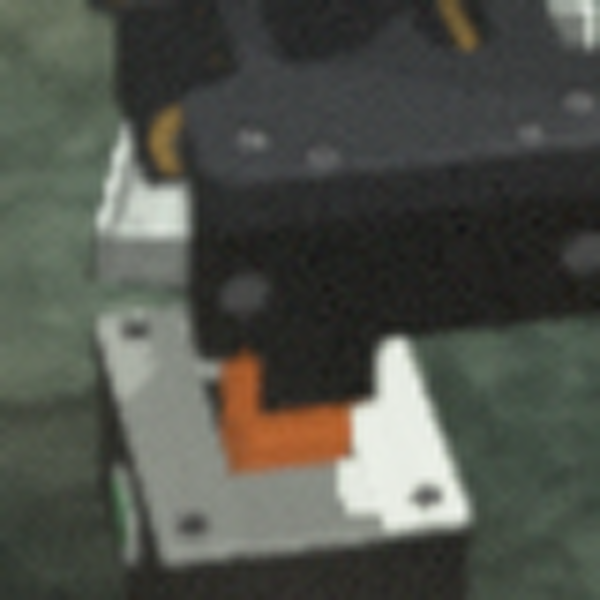

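>>> servo_tool(rows=[-1,4,0,0,0.8,-2.2,8.5,0,0,0.8,-3.6,14,0,0,0.8,-4.8,18.5,0,0,0.8,-4.8,18.5,-5,0,0.8,-4.8,18.5,-5,0,0.8,-4.8,18.5,-5,0,0.8], force=30)

```text
time_s: 10.42
tool_pos: [0.4991, -0.134, 0.0759]
tool_rot: [-114.4, 89.9, 170.5]
force: [0.3, -0.4, 0.9]
grip_width: 0.0172
```

```bash
python3 tilt2.py; ls -t pics|head -1; cp pics/$(ls -t pics|head -1) pics/m1.png
```

```text
tcp cellframe [-0.37  0.11 30.9 ] F [ 0.2  -0.47  0.95] w 17.230268529581895 10.4167
handle deg 6.511104123551172 y at z=3/20 -11.866913535714867 -9.926670692026274 23 z 13.214890826566169 15.998826048609125
shank deg -2.5119381791922697 y at z=3/20 -10.138564891988175 -10.88434983512314 37 z -0.8511466797604256 5.977448789107817
t_1041.png
```

View pics/m1.png

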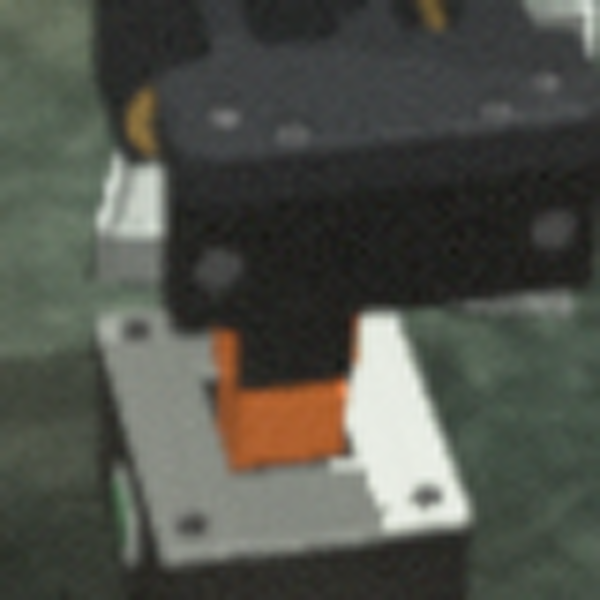

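>>> servo_tool(rows=[0,0,0,0,1,0,0,0,0,1,0,0,0,0,1,0,0,0,0,1], force=40)

```text
time_s: 10.95
tool_pos: [0.4997, -0.1334, 0.0766]
tool_rot: [-165.2, 90.0, 119.8]
force: [-0.9, 0.7, 0.4]
grip_width: 0.0112
```

>>> servo_tool(rows=[0,0,4,0,1,0,0,8,0,1,0,0,13,0,1,0,0,19,0,1,0,0,26,0,1,0,0,34,0,1,0,0,44,0,1,0,0,56,0,1,0,0,60,0,1,0,0,60,0,1], force=40)

```text
time_s: 11.78
tool_pos: [0.501, -0.1342, 0.1389]
tool_rot: [49.2, 89.8, -25.9]
force: [0.5, -1.4, -0.5]
grip_width: 0.0116
```

```bash
python3 look.py p
```

```text
jaw az -75.05958285894647 down [ 0.0036 -0.0017 -1.    ] [ 0.501  -0.1342  0.1389] [ 0.4546 -1.3725 -0.5293] 0.01161700243966173 11.7833
```

View pics/c_side_p.png

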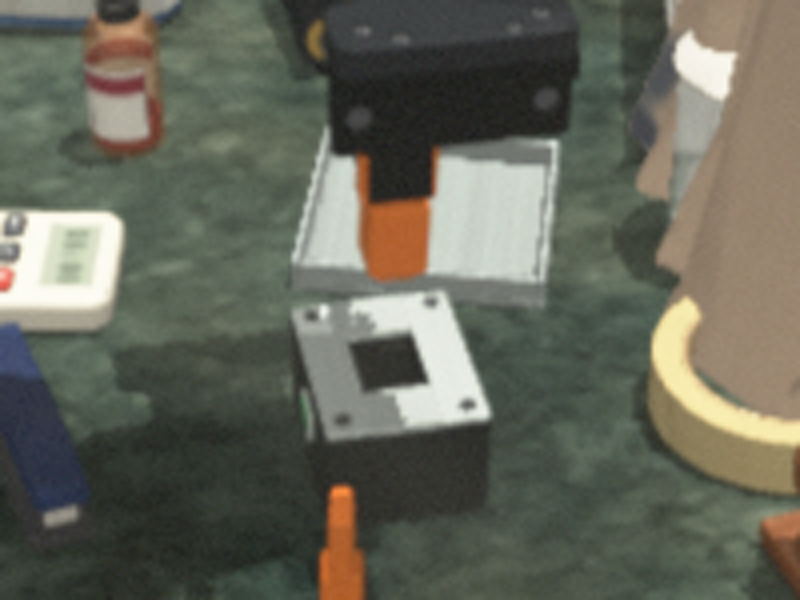

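```bash
python3 - <<'E'
from h import *
p=read_camera("side");w=pts(p)
hsv=cv2.cvtColor(p["frame"],cv2.COLOR_BGR2HSV)
m=((hsv[...,0]>4)&(hsv[...,0]<18)&(hsv[...,1]>150)&(hsv[...,2]>60)&(abs(w[...,0]-.5)<.03)&(abs(w[...,1]+.134)<.03))
v,u=np.nonzero(m);print(v.min(),v.max(),np.percentile(w[m],[1,5,50,95,99],axis=0).round(4),get_obs()['tool_pos'])
E
```

```text
238 269 [[ 0.4889 -0.15    0.0884]
 [ 0.49   -0.1477  0.0941]
 [ 0.5001 -0.1437  0.1104]
 [ 0.511  -0.139   0.1316]
 [ 0.5114 -0.1367  0.1411]] [ 0.49937388 -0.1337854   0.13637897]
```

>>> servo_tool(rows=[0,0,20,0,1,1,15,25,0,1,3,40,25,0,1,5,70,25,0,1,7,100,25,0,1,8,125,25,0,1,9,143,25,0,1,9,149,25,0,1,9,149,10,0,1,9,149,0,0,1], force=40)

```text
time_s: 12.77
tool_pos: [0.5084, 0.0148, 0.1356]
tool_rot: [-64.5, 89.9, -139.6]
force: [-0.3, -0.8, 0.1]
grip_width: 0.0118
```

```bash
python3 look.py q
```

```text
jaw az -75.02513878932625 down [-0.0007 -0.0006 -1.    ] [0.5084 0.0148 0.1356] [-0.2595 -0.8055  0.1374] 0.01175803811843956 12.7667
```

View pics/side_q.png

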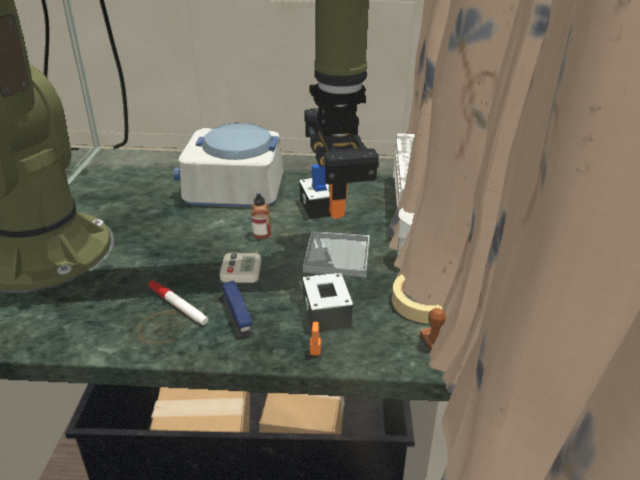

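>>> servo_tool(rows=[0,0,-20,0,1,0,0,-45,0,1,0,0,-60,0,1,0,0,-68,0,1,0,0,-70,0,1,0,0,-70,0,1], force=40)

```text
time_s: 13.37
tool_pos: [0.5087, 0.0147, 0.0665]
tool_rot: [-112.5, 90.0, 172.4]
force: [0.7, -0.1, 0.1]
grip_width: 0.0116
```

```bash
python3 - <<'E'
from h import *
p=read_camera("side");w=pts(p);o=get_obs()
hsv=cv2.cvtColor(p["frame"],cv2.COLOR_BGR2HSV)
m=((hsv[...,0]>4)&(hsv[...,0]<18)&(hsv[...,1]>150)&(hsv[...,2]>60)&(abs(w[...,0]-.509)<.03)&(abs(w[...,1]-.015)<.03))
v,u=np.nonzero(m);print(v.min(),v.max(),np.percentile(w[m],[1,5,50,95,99],axis=0).round(4),o['tool_pos'],o['force'],o['time_s'])
cv2.imwrite("pics/t1.png",cv2.resize(p["frame"][190:290,280:400],(720,600),interpolation=cv2.INTER_CUBIC))
E
```

```text
222 250 [[ 0.4966 -0.0021  0.0205]
 [ 0.4983  0.0011  0.0241]
 [ 0.5085  0.005   0.0412]
 [ 0.5203  0.011   0.0678]
 [ 0.5231  0.0135  0.0745]] [0.50926287 0.01488938 0.0672335 ] [ 0.03495385 -0.5153318   0.44884748] 13.4167
```

View pics/t1.png

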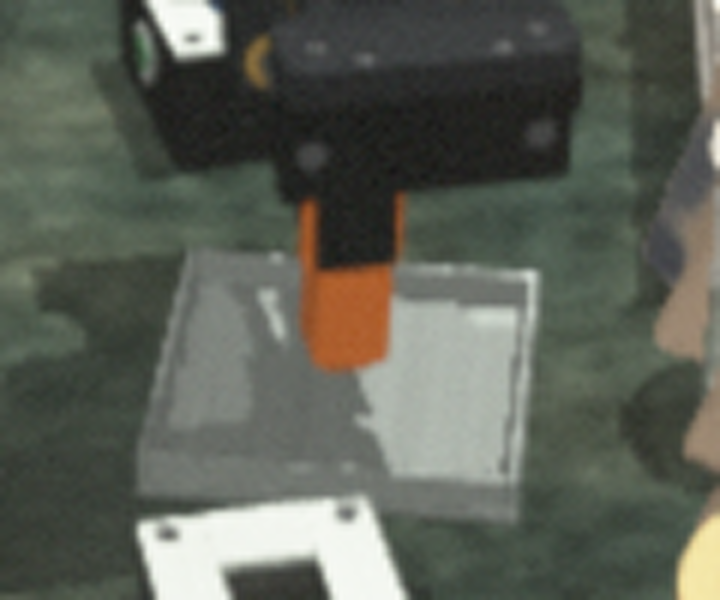

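>>> servo_tool(rows=[0,0,-4,0,1,0,0,-7,0,1,0,0,-8,0,1,0,0,-8,0,1], force=40)

```text
time_s: 13.75
tool_pos: [0.5086, 0.0152, 0.0586]
tool_rot: [-28.6, 90.0, -103.7]
force: [0.4, -0.7, -0.2]
grip_width: 0.0117
```

>>> servo_tool(rows=[0,0,-1,0,1,0,0,-2,0,1,0,0,-2,0,1])

```text
time_s: 14.0
tool_pos: [0.5086, 0.0152, 0.0565]
tool_rot: [-59.2, 90.0, -134.2]
force: [-0.8, 0.6, -0.6]
grip_width: 0.0119
```

>>> servo_tool(rows=[0,0,-1,0,1,0,0,-2,0,1,0,0,-2,0,1])

```text
time_s: 14.25
tool_pos: [0.5085, 0.0152, 0.0544]
tool_rot: [-90.6, 90.0, -165.7]
force: [0.0, 0.1, -0.2]
grip_width: 0.0118
```

>>> servo_tool(rows=[0,0,-1,0,1,0,0,-2,0,1,0,0,-2,0,1])

```text
time_s: 14.5
tool_pos: [0.5089, 0.0153, 0.0538]
tool_rot: [-28.0, 90.0, -103.1]
force: [-3.2, -1.3, 10.4]
grip_width: 0.0119
```

```bash
python3 - <<'E'
from h import *
p=read_camera("side")
cv2.imwrite("pics/t2.png",cv2.resize(p["frame"][190:290,280:400],(720,600),interpolation=cv2.INTER_CUBIC)); print(get_obs()['force'])
E
```

```text
[-3.6671546   0.64095541  9.42411688]
```

View pics/t2.png

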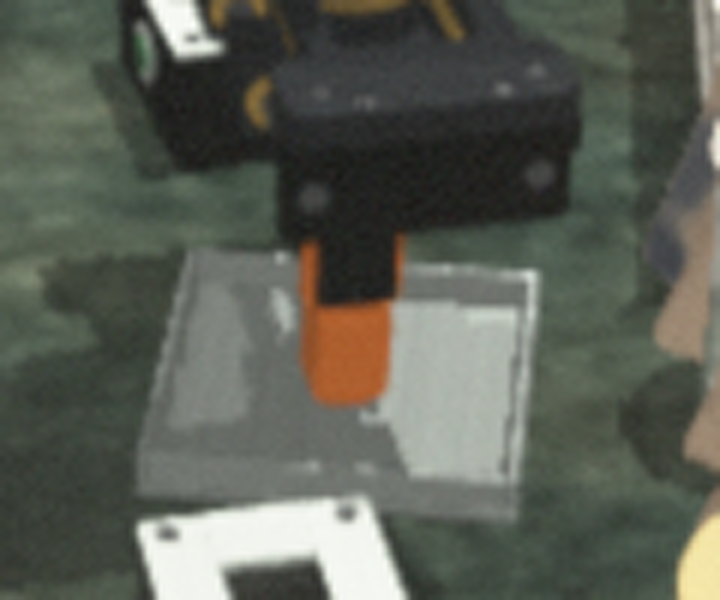

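>>> servo_tool(rows=[0,0,1,0,1,0,0,1.2,0,1,0,0,1.2,0,0.84,0,0,1.2,0,0.78,0,0,1.2,0,0.7,0,0,1.2,0,0.6,0,0,1.2,0,0.5,0,0,1.2,0,0.5,0,0,1.2,0,0.5,0,0,1.2,0,0.5])

```text
time_s: 15.38
tool_pos: [0.5087, 0.0152, 0.0538]
tool_rot: [-32.4, 90.0, -107.4]
force: [-0.3, -0.0, -0.2]
grip_width: 0.0425
```

>>> servo_tool(rows=[0,0,5,0,0.5,0,0,15,0,0.5,0,0,30,0,0.5,0,0,50,0,0.5,0,0,80,0,0.5,0,0,110,0,0.4,0,-15,140,0,0.2,0,-45,150,0,0,0,-70,150,0,0,0,-90,150,0,0])

```text
time_s: 16.22
tool_pos: [0.5095, -0.077, 0.2064]
tool_rot: [45.4, 89.8, -29.7]
force: [-0.9, 0.9, 0.2]
grip_width: 0.069
```

```bash
python3 look.py z; python3 - <<'E'
import cv2
f=cv2.imread("pics/side_z.png");cv2.imwrite("pics/z.png",cv2.resize(f[140:340,240:440],(600,600)))
E
```

```text
jaw az -75.11105834996212 down [ 0.0038 -0.0021 -1.    ] [ 0.5095 -0.077   0.2064] [-0.941   0.8526  0.2202] 0.06900373007253302 16.2167
```

View pics/z.png

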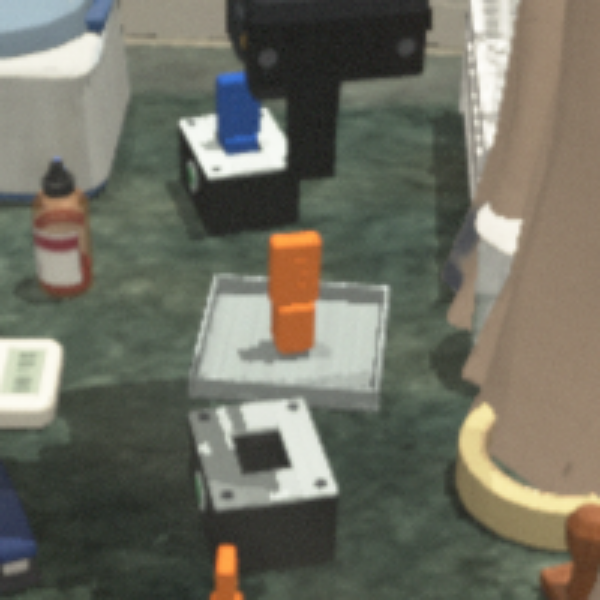

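View pics/top_z.png

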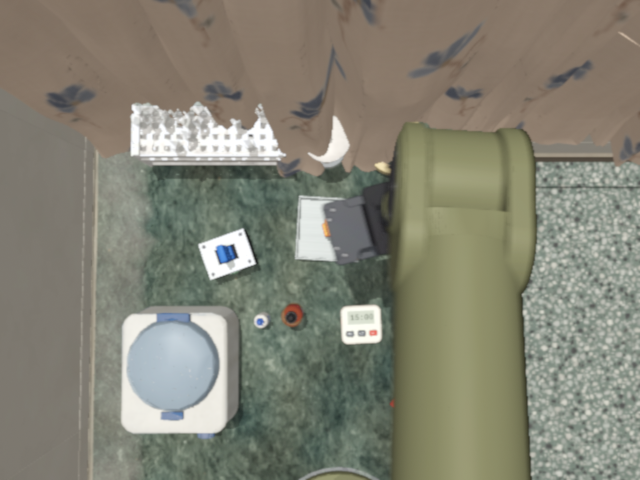

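The orange stopper is standing upright in the tray at crop (295,290). The blue one is still in its cell at (238,110), and the gripper is clear. I'll let the arm settle, then hand in.

>>> servo_tool(rows=[0,0,0,0,0,0,0,0,0,0,0,0,0,0,0,0,0,0,0,0])

```text
time_s: 16.65
tool_pos: [0.5087, -0.0735, 0.2039]
tool_rot: [124.3, 90.0, 49.4]
force: [-0.4, -0.2, -0.2]
grip_width: 0.0865
```

```bash
python3 - <<'E'
from h import *
print(get_obs()['joint_velocities'].round(2),get_obs()['force'].round(1)); 
p=read_camera("side"); cv2.imwrite("pics/end.png",p["frame"][140:340,240:440])
print(sign_off())
E
```

```text
[ 0.01  0.18  0.3   0.05  0.11 -0.12  0.04] [-0.4 -0.2 -0.2]
the job is handed in; nothing more can be done
None
```

View pics/end.png

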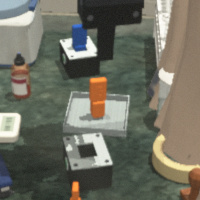

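I rocked the orange stopper left and then right in its cell, drew it straight up and stood it in the steel tray. Then I let go and handed the job in at about 16.7 s. The last picture shows it upright in the tray, the blue stopper still in its cell, and the gripper open and clear.

- **How it was held while rocking:** a closed 3 N grip was pushed open before the stopper leaned far enough. The tool also cannot tilt. So I rocked it between the pads, set about 17 mm apart on its two flat faces, with one finger pushing at a time. I gripped it firmly (40 N setting) only for the pull.
- **Left rock:** the first left push, made lower on the handle, reached only about 6–9°. I backed off, raised the fingers 7 mm and pushed left again; the two depth fits then read 10.5° and 14°. The cheeks also gave sideways by a few millimetres.
- **Right rock:** the handle fit read about 16° and the shank fit 24°, both from few pixels. Finger position suggested roughly 11–12°. I take it as about 12°, but that angle is the least certain.
- **Forces:** the highest wrist force I read was about 15 N. The stopper met the tray floor with about 10 N before I backed off and opened the gripper.

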